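# Brush out the empty biscotti jar

### The job

Take the old bottle brush from its board and brush out the empty biscotti jar where it leans in the crate, working round it with three full strokes: one along the left side of the glass (as seen by the robot, which faces its mouth), then one along its low side, then one along its right side, each from the jar's floor up to the rim with the bristles pressed lightly on the glass all the way. The brush's wire is bent, so feel for the glass; never press or knock any jar hard, and leave the lid, the loaf and the slate where they are. Then lay the brush down flat on its board again, without dropping it.

Things in the scene. Friction and masses are not known exactly. Their poses are not given: they have to be found in the camera images.
- brush: Loose bottle brush, 280 mm long, 0.1 kg. Origin: grip point on the wooden handle's axis, 15 mm above the board's top; x along the handle to the bristles (2 degrees up at the start), y level. Handle from x = -80 to +35 mm, section 18 mm (y) by 24 mm (z); then wire to x = 130 mm; then the bristle head, a cylinder 40 mm across with a bevelled end, to x = 200 mm.
- wire_root (a point): Where the wire leaves the handle, x = 35 mm. The old wire is bent here to the left or right (in the brush's y), differently each time: the head (x = 165 mm) stands up to 16 mm off the handle's line, its end up to 21 mm. It is also springy: 1 mm of sideways push on the head takes about 3.5 N (less if the handle yields in the hand). Stiff lengthwise but for the end tuft: 6 mm of give, 1.5 N per mm.
- jar_empty: The one empty jar: plain glass, a straight round cylinder 100 mm outside, 92 mm inside, 160 mm tall, no neck. It stands in one of the crate's three bays, held fast, its axis leaning 35 degrees from vertical, mouth up and towards the robot's side. Origin: centre of its underside; z along its axis to the mouth; y level; low side: -x (faces down and to the robot), left side: +y, right side: -y.
- jar_mouth (a point): Centre of the empty jar's open mouth, level with its rim (z = 160 mm of the jar).
- jar_floor (a point): Centre of the empty jar's inner floor (z = 6 mm of the jar).
- jar_full_a: A jar of the same size, lean and frame, full of biscotti that stand up to 13 mm out of its mouth; held fast in another bay. The bays are 118 mm apart.
- jar_full_b: The second full jar, like the first.
- crate: Fixed wooden crate of slats, 376 mm long, 122 mm deep, 82 mm high, tipped 35 degrees towards the robot's side so that the jars in it lean. Origin: on the counter under the middle of its base; x level, away from the mouths; y along the row of jars.
- board: Fixed dark wooden board, 320 x 130 x 18 mm, lying on the counter. Origin: centre of its underside; x along its length.
- jar_lid: Loose wooden jar lid, 104 mm across, 48 mm high with its knob, lying on the counter in front of the crate. Origin: centre of its underside.
- loaf: Loose oval loaf, 210 mm long (along its y), 90 mm thick, on the counter. Origin: centre of its underside.
- slate: Loose small blank slate, 101 mm wide, 98 mm high, in a wooden foot, standing on the counter between the board and the robot's side of the crate. Origin: centre of its underside.

How it is judged:
By the outcome, as a careful person would: the job done as asked, in the order asked, and still so for the second after the job is handed in, with the robot touching nothing.
It also fails if it takes over 72 s, if anything falls off the work surface, if the arm or the gripper's body presses on something with over 40 N, if the wrist force passes 120 N, or if a joint passes its speed limit or range.

### The arm

A 6-joint arm with a two-finger parallel gripper is mounted at the origin on the work surface. World frame = base frame: x ahead of the robot, y to its left, z up, the work surface at z = 0. Lengths are in mm, angles in rad, forces in N, time in s.
With the tool pointing down it reaches from about 275 to 1000 mm from the base axis. Payload 8.4 kg.
Tool frame: the origin (TCP) lies between the finger pads; the fingertips stand 17 mm ahead of it and the grasp point (between the pads) lies 2 mm behind it; z points along the fingers, y is the line along which they close (so a half turn about z gives the same grasp; the last joint's range is limited). The gripper opens to 85 mm and grips with 20 to 120 N. Pads are 22 mm wide; open, the fingers measure 114 mm over their backs; the gripper's body (76 mm by 85 mm) begins 54 mm behind the grasp point. The pads swing forward as they close: fully open they stand 13 mm farther back than shut.
Start: joints at [-1.108, 0.353, 1.633, -0, 1.155, -0.002], TCP at [280.152, -558.698, 248.281] pointing down, gripper open.
Joint ranges: [-2.63, 2.63], [-0.92, 2.1], [0.06, 2.66], [-1.3, 4.44], [0, 2.69], [-3.02, 3.02]. Speed limits (rad/s): [2.22, 2.22, 2.79, 3.14, 3.14, 3.14].

### API

Orientations are given as [roll, pitch, yaw] about the fixed x, y, z axes, in that order (R = Rz(yaw) Ry(pitch) Rx(roll)).
In Python, from rig import sense, grab_frame, sign_off gives the robot as it stands. The module is installed in compiled form; this text tells all that it offers.
- The arm moves only by the tool send_rows, never from a script. Its argument "moves" is a list that holds one entry, the list of rows, each a list of 7 numbers: the shift along the world's x, y, z in m, then the turn, a rotation vector about the world's x, y, z in rad, then the opening, from -1 (shut) to 1 (fully open). In form: [[[dx, dy, dz, rx, ry, rz, jaw], ...]]. A call has 1 to 10 rows; each row shifts and turns the commanded pose from where the row before left it; what a row does not reach is not made up. A row lasts 1/10 s, in which the tool goes at most 50 mm and 8.59 degrees, less where a joint would pass 70% of its speed; a pose out of reach is approached as far as the arm can. A call with a gripper value outside its range is refused whole. The fingers move at their own pace and stop on an object; "grip_force" is the grip in N (left out, the last holds). Time passes only in rows, so rows that do not move let the fingers close. It gives the time, the measured TCP pose, the force, the opening and the grip force at its end, in the units of the state.
- sense(): the state, without advancing time (a new reading comes with each control period).
- grab_frame(name): name is "side" or "top"; returns a dict with "img" (400x640x3 uint8, red, green, blue), "mtx" (3x3 intrinsics, pixels), "dist" ([k1, k2, p1, p2, k3] as OpenCV has them; the pictures are not rectified), "rvec" (rotation vector, rad) and "tvec" (3), from world to camera coordinates, as OpenCV has them. Camera axes: x right, y down, z forward; pixel columns grow to the right and rows downward; lengths in mm; the calibration is good to about 2 mm. A picture is of the moment at which its call begins. There is no depth.
- sign_off(): hands the job in; it is judged then, once.
The state is a dict: "clock": time; "qpos": joint angles; "qvel": joint speeds; "joint_efforts": joint torques, N m; "eef_pos": TCP position; "tcp_rot": TCP orientation; "contact_force": force on the tool from outside, world axes, zero at the start; "wrist_torque": the same for the moment, N m; "opening": opening from 0.0 (shut) to 1.0 (fully open); "grasp_force": force on a finger pad.
Only numpy, scipy, OpenCV 4.12 (cv2) and the standard library are available. Lean on these libraries where they do the work, as an engineer would, in place of code of your own. Each camera call takes 0.05 s, during which the arm holds its last target. There are 200 camera calls.

## Working session

There is one attempt and no reset: what is moved stays moved. The work goes in short steps, Python scripts to look and compute and a tool call to move; the robot and the scene stay as the last step left them, time stands still between calls to the robot, and variables do not carry over. Pictures are saved under pics/ and viewed, at most 10 in all, crops included, and the job is handed in when it is done.

Besides the shell and the picture viewer there is one more tool, called as a command line: name --argument value ..., lists and objects as JSON in quotes. send_rows: Moves the arm, as the interface text tells. Its arguments: {"type":"object","properties":{"moves":{"type":"array"},"grip_force":{"type":"number"}},"required":["moves"]}

```bash
mkdir -p pics; python3 - <<'E'
from rig import sense, grab_frame
import cv2,pickle
s=sense();print(s)
for n in("side","top"):
    f=grab_frame(n);pickle.dump(f,open(f"{n}0.pkl","wb"));cv2.imwrite(f"pics/{n}0.png",f["img"][:,:,::-1])
    R=cv2.Rodrigues(f["rvec"])[0];print(n,-R.T@f["tvec"].ravel(),R[2],f["mtx"].tolist(),f["dist"])
E
```

```text
{'clock': 0.0, 'qpos': array([-1.10837562e+00,  3.53652911e-01,  1.63416011e+00, -1.54488460e-06,
        1.15520898e+00, -2.42611420e-03]), 'qvel': array([ 0.00025276, -0.00087763, -0.00022922, -0.00116356, -0.0004141 ,
        0.00060407]), 'joint_efforts': array([-8.71709744e-04, -6.05241036e+01, -3.42078245e+01,  3.55936933e-06,
        8.94628989e-03,  1.27043046e-05]), 'eef_pos': array([ 279.95365895, -558.2676033 ,  247.54758298]), 'tcp_rot': array([-3.14016330e+00, -2.05527635e-06,  4.64847441e-01]), 'contact_force': array([-0.23670833,  0.50143546,  0.14153956]), 'wrist_torque': array([-0.01622935,  0.00141956, -0.04338928]), 'grasp_force': 0.0, 'opening': 1.0015338251682162}
side [182.52996579 777.32502216 753.53812348] [ 0.34351355 -0.70150843 -0.62440721] [[399.9350442640907, 0.0, 321.3179041097214], [0.0, 399.9350442640907, 194.80198261208446], [0.0, 0.0, 1.0]] [-0.09942581  0.          0.          0.          0.        ]
top [ 415.61730163   52.07479323 1128.92752311] [ 0.12286736  0.01441753 -0.99231837] [[397.5723670769097, 0.0, 317.9378520880179], [0.0, 397.5723670769097, 208.93104536704286], [0.0, 0.0, 1.0]] [-0.03687984  0.          0.          0.          0.        ]
```

View pics/side0.png

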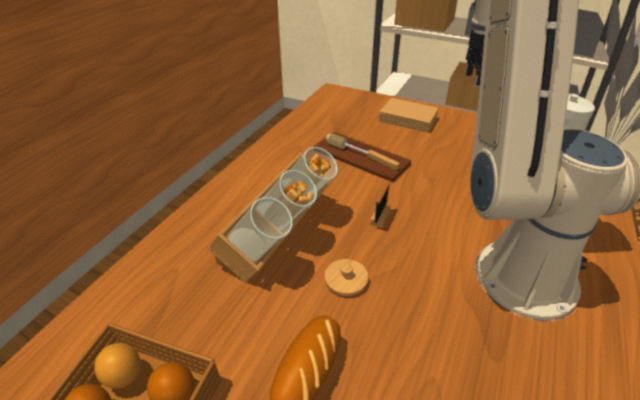

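View pics/top0.png

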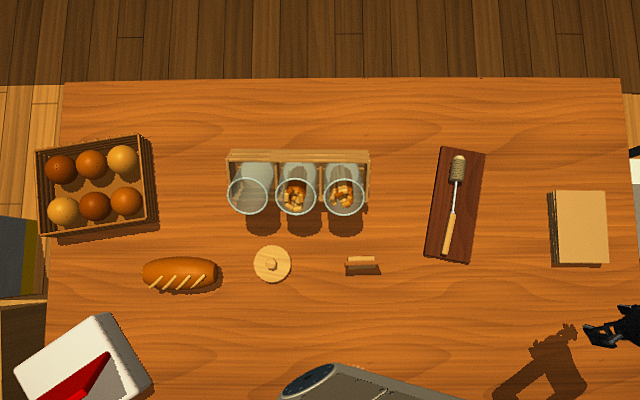

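The side view shows the empty jar nearest the camera (rim about (271,218)) and the brush on the board around (335,140)-(398,165). The top view shows the empty jar leftmost (rim about (248,196)), the brush from (457,157) to (446,254), the lid at (272,264) and the slate at (362,262).

```bash
python3 - <<'E'
import cv2,numpy as np
t=cv2.imread("pics/top0.png");s=cv2.imread("pics/side0.png")
def crop(im,x0,y0,x1,y1,k,name):
    c=cv2.resize(im[y0:y1,x0:x1],None,fx=k,fy=k,interpolation=cv2.INTER_CUBIC)
    for x in range((x0+9)//10*10,x1,10):
        cv2.line(c,((x-x0)*k,0),((x-x0)*k,4),(255,255,255),1)
        if x%20==0: cv2.putText(c,str(x),((x-x0)*k-8,14),0,.33,(0,255,255),1)
    for y in range((y0+9)//10*10,y1,10):
        cv2.putText(c,str(y),(0,(y-y0)*k+3),0,.33,(0,255,255),1)
    return c
a=crop(t,215,140,385,225,4,"a")   #680x340
cv2.imwrite("pics/c1.png",a)
b=crop(t,415,140,495,270,4,"b") #320x520
c=crop(s,310,125,420,185,4,"c") #440x240
d=crop(s,205,140,345,285,3,"d")[:,:440]
o=np.zeros((600,760,3),np.uint8);o[:520,:320]=b;o[:240,320:760]=c
e=crop(s,205,180,315,285,4,"e")[:360] if 0 else crop(s,205,190,315,280,4,"e")
o[240:600,320:760]=e
cv2.imwrite("pics/c2.png",o)
E
```

```text
(no output)
```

View pics/c1.png

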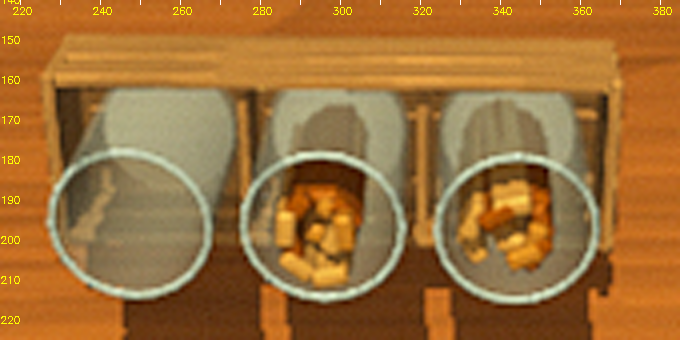

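View pics/c2.png

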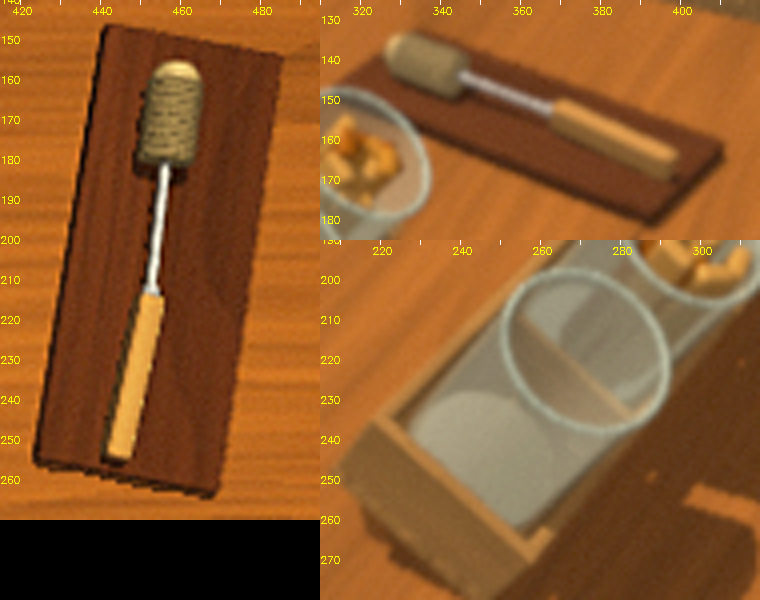

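The crops give the rim ellipses (empty jar in the top view: columns 227 to 267, rows 177.5 to 214; side view: columns 250 to 292, rows 197 to 237). The wire bends to the image left, which is brush +y. Next I fit the poses.

```bash
cat > geo.py <<'E'
import cv2,pickle,numpy as np
F={n:pickle.load(open(f"{n}0.pkl","rb")) for n in("top","side")}
def proj(n,P,F=F):
    f=F[n];return cv2.projectPoints(np.atleast_2d(np.array(P,float)),f["rvec"],f["tvec"],f["mtx"],f["dist"])[0][:,0]
E
python3 - <<'E'
from geo import *
from scipy.optimize import least_squares as LS
def ext(p): return np.array([p[:,0].min(),p[:,0].max(),p[:,1].min(),p[:,1].max()])
L=np.radians(35);t=np.linspace(0,2*np.pi,180)
top=[[227.1,267.1,177.4,213.6],[275.4,315.6,177.9,214.1],[323.6,363.9,177.9,214.6]]
side=[250.1,291.6,196.9,236.9]
def mouth(v,k,r=48.5):
    x,y,z,w=v;c,s=np.cos(w),np.sin(w);Rz=np.array([[c,-s,0],[s,c,0],[0,0,1]])
    C=np.array([x,y,z])+Rz@[0,-118*k,0]
    ax=Rz@[-np.sin(L),0,np.cos(L)];ex=Rz@[np.cos(L),0,np.sin(L)];ey=Rz@[0,1,0]
    return C+r*(np.cos(t)[:,None]*ex+np.sin(t)[:,None]*ey)
def res(v): 
    return np.concatenate([ext(proj("top",mouth(v,k)))-top[k] for k in range(3)]+[ext(proj("side",mouth(v,0)))-side])
r=LS(res,[500,230,200,0]);print("jar",r.x.round(3),r.fun.round(1))
def tri(a,b): 
    return LS(lambda P:np.concatenate([proj("top",P)[0]-a,proj("side",P)[0]-b]),[500,-350,40])
# brush model: x,y (grip), yaw, bend, z
P1=[("h0",-80,(444.1,253.4),(397.1,165.9)),("h1",35,(452.6,213.1),(369.1,152.1)),("hd",130,(456,181),(345.4,143.4)),("tip",200,(459.2,155.4),(327.6,135.7))]
for n,_,a,b in P1:
    q=tri(np.array(a),np.array(b));print(n,q.x.round(1),q.fun.round(1))
def br(v):
    x,y,z,w,be=v;T=np.radians(2)
    d=np.array([np.cos(w)*np.cos(T),np.sin(w)*np.cos(T),np.sin(T)]);n=np.array([-np.sin(w),np.cos(w),0])
    o=[]
    for nn,s,a,b in P1:
        p=np.array([x,y,z])+d*s
        if s>35: p=np.array([x,y,z])+d*35+(s-35)*(np.cos(be)*d+np.sin(be)*n)
        o+=[proj("top",p)[0]-a,proj("side",p)[0]-b]
    return np.concatenate(o)
q=LS(br,[500,-400,33,-.2,.1]);print("brush",q.x.round(3),q.fun.round(1))
bc=[(440.6,145.9),(485.9,153.9),(468.4,263.9),(423.6,255.1)]
K=F["top"];R=cv2.Rodrigues(K["rvec"])[0];c=-R.T@K["tvec"].ravel()
for p in bc:
    u=cv2.undistortPoints(np.array([[p]],float),K["mtx"],K["dist"])[0,0];d=R.T@np.r_[u,1];print((c+d*(18-c[2])/d[2]).round(0),end=" ")
E
```

```text
jar [ 5.67406e+02  2.39108e+02  1.72043e+02 -1.60000e-02] [ 0.2 -0.2  0.1 -0.4  0.  -0.4  0.1 -0.4  0.2 -0.2  0.5 -0.4  0.7 -0.2
 -0.  -0.1]
h0 [ 427.5 -279.    26.5] [-0.1 -0.2  0.2  0. ]
h1 [ 536.6 -305.5   33.4] [ 0.1  0.4 -0.5 -0. ]
hd [ 627.  -318.    36.2] [ 0.1  0.2 -0.2 -0. ]
tip [ 698.8 -328.2   43.1] [ 0.   0.1 -0.1 -0. ]
brush [ 5.02584e+02 -2.96979e+02  3.15960e+01 -2.55000e-01  1.08000e-01] [-0.6  0.6  0.8 -0.1  0.2  0.5 -0.5  0.1  0.6 -1.  -0.9 -0.5  0.1  0.2
 -0.1  0.8]
[ 734. -285.   18.] [ 710. -414.   18.] [ 398. -348.   18.] [ 423. -224.   18.]
```

```bash
cat > plan.py <<'E'
import numpy as np
from scipy.spatial.transform import Rotation as Ro
from rig import sense
def cur():
    s=sense();return s["eef_pos"],Ro.from_euler("xyz",s["tcp_rot"])
def delta(p,R,n):
    p0,R0=cur();dp=(np.array(p)-p0)/1000;rv=(R*R0.inv()).as_rotvec()
    print("total",dp.round(4),rv.round(4),"per row",n,(dp/n).round(5),(rv/n).round(4))
def toolR(yaw,elev,tilt=35):
    """brush x at yaw/elevation (rad), tool z tilted towards brush x by tilt deg from the perpendicular"""
    d=np.array([np.cos(yaw)*np.cos(elev),np.sin(yaw)*np.cos(elev),np.sin(elev)]);n=np.array([-np.sin(yaw),np.cos(yaw),0]);b=np.cross(d,n)
    t=np.radians(tilt);z=-b*np.cos(t)+d*np.sin(t);y=-n;x=np.cross(y,z)
    return Ro.from_matrix(np.c_[x,y,z])
E
python3 - <<'E'
from plan import *
R=toolR(-.245,0);z=R.as_matrix()[:,2]
d=np.array([np.cos(.245),-np.sin(.245),0])
g=np.array([502.6,-297,42])-7*d
print(g+2*z,z);delta(g+2*z-90*z,R,10);delta(g+2*z,R,1)
E
```

```text
[ 496.92193454 -295.58035491   40.36169591] [ 0.55644791 -0.13912459 -0.81915204]
total [ 0.1669  0.2753 -0.1335] [ 0.0672 -0.6199 -0.6876] per row 10 [ 0.01669  0.02753 -0.01335] [ 0.0067 -0.062  -0.0688]
total [ 0.217   0.2628 -0.2073] [ 0.0672 -0.6199 -0.6876] per row 1 [ 0.21697  0.26276 -0.20726] [ 0.0672 -0.6199 -0.6876]
```

send_rows --moves '[[[0.0167, 0.0275, -0.0134, 0.0067, -0.062, -0.0688, 0.1], [0.0167, 0.0275, -0.0134, 0.0067, -0.062, -0.0688, 0.1], [0.0167, 0.0275, -0.0134, 0.0067, -0.062, -0.0688, 0.1], [0.0167, 0.0275, -0.0134, 0.0067, -0.062, -0.0688, 0.1], [0.0167, 0.0275, -0.0134, 0.0067, -0.062, -0.0688, 0.1], [0.0167, 0.0275, -0.0134, 0.0067, -0.062, -0.0688, 0.1], [0.0167, 0.0275, -0.0134, 0.0067, -0.062, -0.0688, 0.1], [0.0167, 0.0275, -0.0134, 0.0067, -0.062, -0.0688, 0.1], [0.0167, 0.0275, -0.0134, 0.0067, -0.062, -0.0688, 0.1], [0.0167, 0.0275, -0.0134, 0.0067, -0.062, -0.0688, 0.1]]]' --grip_force 60

```text
clock: 1.1
eef_pos: [438.5, -303.1, 126.4]
tcp_rot: [3.129, -0.575, -0.174]
contact_force: [1.4, -0.3, 0.4]
opening: 0.548
grasp_force: 0.0
```

```bash
python3 - <<'E'
from plan import *
from rig import grab_frame
import cv2
R=toolR(-.245,0)
delta([497,-295.6,40.4],R,8);s=sense();print(s["qpos"],s["contact_force"],s["opening"])
a=grab_frame("top")["img"][120:290,400:520,::-1];b=grab_frame("side")["img"][90:215,280:440,::-1]
a=cv2.resize(a,None,fx=3,fy=3);b=cv2.resize(b,None,fx=2.75,fy=2.75)
o=np.zeros((510,800,3),np.uint8);o[:,:360]=a;o[:b.shape[0],360:]=b;cv2.imwrite("pics/g1.png",o)
E
```

```text
total [ 0.0585  0.0075 -0.086 ] [ 0.0031 -0.0371 -0.0636] per row 8 [ 0.00731  0.00094 -0.01075] [ 0.0004 -0.0046 -0.0079]
[-0.79586752  0.26546755  2.28290821  1.26678026  0.32678005 -0.21922234] [ 1.38113621 -0.34298216  0.35600364] 0.5484012688694445
```

View pics/g1.png

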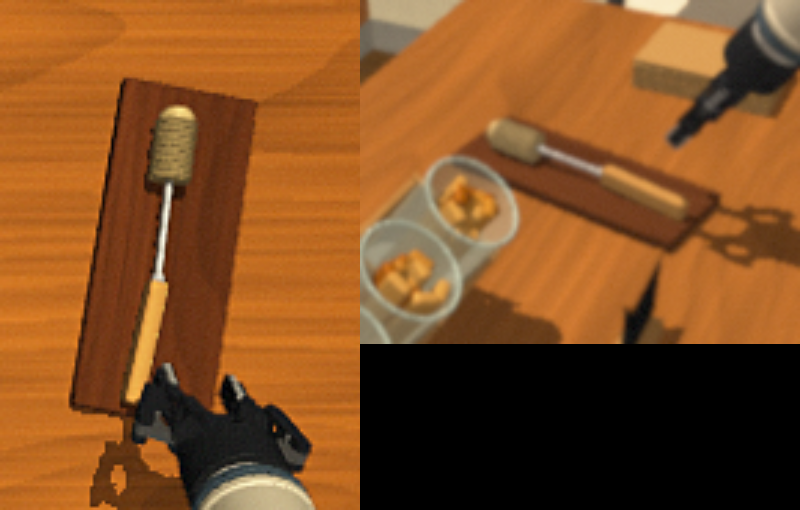

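The picture shows the gripper still right of the handle and lagging, with the brush undisturbed. I settle at the standoff, then descend.

send_rows --moves '[[[0.003, 0.007, -0.004, 0.001, -0.012, -0.021, 0.1], [0.003, 0.007, -0.004, 0.001, -0.012, -0.021, 0.1], [0.003, 0.006, -0.004, 0.001, -0.013, -0.021, 0.1], [0, 0, 0, 0, 0, 0, 0.1], [0, 0, 0, 0, 0, 0, 0.1]]]'

```text
clock: 1.7
eef_pos: [448.4, -285.4, 115.9]
tcp_rot: [3.139, -0.612, -0.239]
contact_force: [-0.4, 0.6, -0.3]
opening: 0.549
grasp_force: 0.0
```

```bash
python3 - <<'E'
from plan import *
R=toolR(-.245,0)
delta([497,-295.6,40.4],R,8);s=sense();print(s["qpos"],s["contact_force"],s["opening"])
E
```

```text
total [ 0.0486 -0.0102 -0.0755] [ 0.0024  0.0001 -0.0039] per row 8 [ 0.00607 -0.00128 -0.00943] [ 0.0003  0.     -0.0005]
[-0.7367569   0.28643611  2.32695068  1.66019947  0.27602989 -0.51078672] [-0.44883417  0.6489263  -0.28776051] 0.5487376090904824
```

send_rows --moves '[[[0.008, -0.0016, -0.0125, 0, 0, -0.001, 0.1], [0.008, -0.0016, -0.0125, 0, 0, -0.001, 0.1], [0.008, -0.0016, -0.0125, 0, 0, -0.001, 0.1], [0.008, -0.0016, -0.0125, 0, 0, -0.001, 0.1], [0.008, -0.0016, -0.0125, 0, 0, 0, 0.1], [0.0055, -0.0014, -0.008, 0, 0, 0, 0.1], [0.003, -0.001, -0.005, 0, 0, 0, 0.1], [0, 0, 0, 0, 0, 0, 0.1], [0, 0, 0, 0, 0, 0, -0.2], [0, 0, 0, 0, 0, 0, -0.4]]]'

```text
clock: 2.7
eef_pos: [496.7, -295.5, 40.6]
tcp_rot: [3.139, -0.612, -0.246]
contact_force: [0.5, -1.3, -0.0]
opening: 0.3
grasp_force: 0.0
```

send_rows --moves '[[[0, 0, 0, 0, 0, 0, -0.6], [0, 0, 0, 0, 0, 0, -1], [0, 0, 0, 0, 0, 0, -1], [0, 0, 0, 0, 0, 0, -1], [0, 0, 0, 0, 0, 0, -1]]]' --grip_force 60

```text
clock: 3.2
eef_pos: [496.8, -295.5, 40.4]
tcp_rot: [3.14, -0.612, -0.246]
contact_force: [-2.5, -0.4, 6.0]
opening: 0.195
grasp_force: 60.9
```

send_rows --moves '[[[0, 0, 0.005, 0, 0, 0, -1], [0, 0, 0.02, 0, 0, 0, -1], [0, 0, 0.035, 0, 0, 0, -1], [0, 0, 0.035, 0, 0, 0, -1], [0, 0, 0.035, 0, 0, 0, -1], [0, 0, 0.035, 0, 0, 0, -1], [0, 0, 0.035, 0, 0, 0, -1], [0, 0, 0, 0, 0, 0, -1]]]' --grip_force 100

```text
clock: 4.0
eef_pos: [502.3, -292.1, 180.9]
tcp_rot: [-3.129, -0.622, -0.243]
contact_force: [0.3, -0.4, -1.8]
opening: 0.187
grasp_force: 98.7
```

```bash
cat >> plan.py <<'E'
# brush in tool frame, from the grasp
Rg=Ro.from_euler("xyz",[3.14,-.612,-.246]);pg=np.array([496.8,-295.5,40.4])
def brushR(yaw,el):
    d=np.array([np.cos(yaw)*np.cos(el),np.sin(yaw)*np.cos(el),np.sin(el)]);n=np.array([-np.sin(yaw),np.cos(yaw),0]);return Ro.from_matrix(np.c_[d,n,np.cross(d,n)])
Rtb=Rg.inv()*brushR(-.246,np.radians(2))
ptb=Rg.inv().apply(np.array([502.6,-297,33.])-pg);ptb[1]=0
BE=.108; M=np.array([567.4,239.1,172.]); W=-.016; L=np.radians(35)
Rj=Ro.from_euler("z",W)*Ro.from_euler("y",-L)   # jar frame in world
Rbh=Ro.from_euler("z",BE)                        # head frame in brush (at wire root)
Rhj=Ro.from_matrix(np.c_[[0,0,-1],[0,1,0],[1,0,0]]) # head x into jar, y = jar y
def tip_target(j,Rextra=Ro.identity()):
    """tool pose putting head tip (x=200) at jar-frame point j (z=0 at mouth), head parallel to jar axis"""
    Rb=Rj*Rextra*Rhj*Rbh.inv();R=Rb*Rtb.inv()
    tipb=np.array([35,0,0])+Rbh.apply([165,0,0])
    p=M+Rj.apply(j)-Rb.apply(tipb)-R.apply(ptb)
    return p,R
def tip_now():
    p,R=cur();Rb=R*Rtb;return Rj.inv().apply(p+R.apply(ptb)+Rb.apply(np.array([35,0,0])+Rbh.apply([165,0,0]))-M),(Rj.inv()*Rb*Rbh).as_matrix()[:,0]
E
python3 - <<'E'
from plan import *
s=sense();print(s["qpos"],s["opening"],s["contact_force"]);print(ptb,Rtb.as_matrix().round(3))
p,R=tip_target([0,0,60]);print(p,R.as_matrix()[:,2]);delta(p,R,14)
E
```

```text
[-0.67227714  0.20298794  2.20019804  1.01270933  0.30433237  0.22213834] 0.18678051388431993 [ 0.30556487 -0.35803112 -1.81123482]
[0.65203095 0.         9.4986374 ] [[ 0.838  0.     0.546]
 [-0.001 -1.     0.001]
 [ 0.546 -0.002 -0.838]]
[421.43976768 245.84133053 393.83838443] [-0.37639367 -0.0543775  -0.92486263]
total [-0.0809  0.5379  0.2129] [0.0658 1.0047 0.1045] per row 14 [-0.00578  0.03842  0.01521] [0.0047 0.0718 0.0075]
```

send_rows --moves '[[[-0.015, 0, 0.03, 0.005, 0.1, 0.01, -1], [-0.02, 0, 0.04, 0.005, 0.1, 0.01, -1], [-0.02, 0.005, 0.045, 0.005, 0.1, 0.01, -1], [-0.02, 0.01, 0.045, 0.005, 0.1, 0.01, -1], [-0.02, 0.02, 0.045, 0.005, 0.1, 0.01, -1], [0, 0.03, 0.03, 0.005, 0.1, 0.01, -1], [0, 0.03, 0.01, 0.005, 0.1, 0.01, -1], [0, 0.03, 0, 0.005, 0.1, 0.01, -1], [0, 0.03, 0, 0.005, 0.1, 0.01, -1], [0, 0.03, 0, 0.005, 0.1, 0.01, -1]]]'

```text
clock: 5.0
eef_pos: [438.4, -95.1, 378.6]
tcp_rot: [3.088, 0.245, -0.108]
contact_force: [0.8, -0.3, -1.9]
opening: 0.189
grasp_force: 98.4
```

```bash
python3 - <<'E'
from plan import *
s=sense();print(s["qpos"],s["opening"],s["contact_force"]);print(tip_now())
p,R=tip_target([0,0,60]);delta(p,R,10)
E
```

```text
[-0.16763324  0.09934762  1.69196353 -0.06794409  1.59195221  1.51153391] 0.1890062492552997 [ 0.80563807 -0.25668752 -1.8825646 ]
(array([  37.59150642, -336.93988   ,   35.49667023]), array([ 0.13633737,  0.01696126, -0.99051726]))
total [-0.0169  0.3409  0.0152] [-0.0261  0.137   0.0081] per row 10 [-0.00169  0.03409  0.00152] [-0.0026  0.0137  0.0008]
```

send_rows --moves '[[[-0.008, 0.005, 0.02, -0.003, 0.014, 0.001, -1], [-0.009, 0.034, 0.01, -0.003, 0.014, 0.001, -1], [0, 0.04, 0.005, -0.003, 0.014, 0.001, -1], [0, 0.044, 0, -0.003, 0.014, 0.001, -1], [0, 0.044, 0, -0.003, 0.014, 0.001, -1], [0, 0.044, 0, -0.003, 0.014, 0.001, -1], [0, 0.044, -0.005, -0.003, 0.014, 0.001, -1], [0, 0.044, -0.007, -0.003, 0.014, 0.001, -1], [0, 0.03, -0.008, -0.003, 0.014, 0, -1], [0, 0.012, 0, 0, 0.011, 0, -1]]]'

```text
clock: 6.0
eef_pos: [419.8, 246.5, 392.0]
tcp_rot: [3.041, 0.38, -0.112]
contact_force: [-0.2, -0.4, -1.1]
opening: 0.19
grasp_force: 98.5
```

```bash
cat > look.py <<'E'
from plan import *
from rig import grab_frame
import cv2,sys
def look(name,ks=3):
    fs={n:grab_frame(n) for n in("top","side")}
    p,R=cur();Rb=R*Rtb;o=p+R.apply(ptb)
    pts={"o":o,"h1":o+Rb.apply([35,0,0])}
    for s in(95,165): pts["w%d"%s]=o+Rb.apply(np.array([35,0,0])+Rbh.apply([s,0,0]))
    out=np.zeros((600,800,3),np.uint8)
    for n,(x0,y0),xo in(("top",(200,60),0),("side",(190,80),400)):
        f=fs[n];im=cv2.resize(f["img"][y0:y0+200,x0:x0+133,::-1],None,fx=3,fy=3,interpolation=cv2.INTER_CUBIC)
        for k,q in pts.items():
            u=cv2.projectPoints(q.reshape(1,3),f["rvec"],f["tvec"],f["mtx"],f["dist"])[0][0,0]
            print(n,k,u.round(1));c=tuple(int(v) for v in (u-[x0,y0]+.5)*3);cv2.circle(im,c,2,(0,0,255),-1)
        out[:,xo:xo+im.shape[1]]=im
    cv2.imwrite(name,out)
E
python3 - <<'E'
from look import *
s=sense();print(s["qpos"],s["opening"],s["contact_force"]);print(tip_now())
p,R=tip_target([0,0,60]);delta(p,R,10);look("pics/j1.png")
E
```

```text
[0.45199031 0.23280461 1.53458527 0.11522348 1.7499364  2.11491138] 0.19008620255865524 [-0.24491281 -0.38017676 -1.05638753]
(array([-2.84627335,  0.31746694, 59.40857866]), array([-0.00221955, -0.00120928, -0.99999681]))
total [ 0.0016 -0.0006  0.0019] [ 0.003  -0.0023 -0.0022] per row 10 [ 1.6e-04 -6.0e-05  1.9e-04] [ 0.0003 -0.0002 -0.0002]
top o [221.4 257.2]
top h1 [227.5 247. ]
top w95 [237.4 222.6]
top w165 [243.5 207.5]
side o [334.7 151. ]
side h1 [325.3 160.8]
side w95 [300.3 187. ]
side w165 [284.5 203.5]
```

View pics/j1.png

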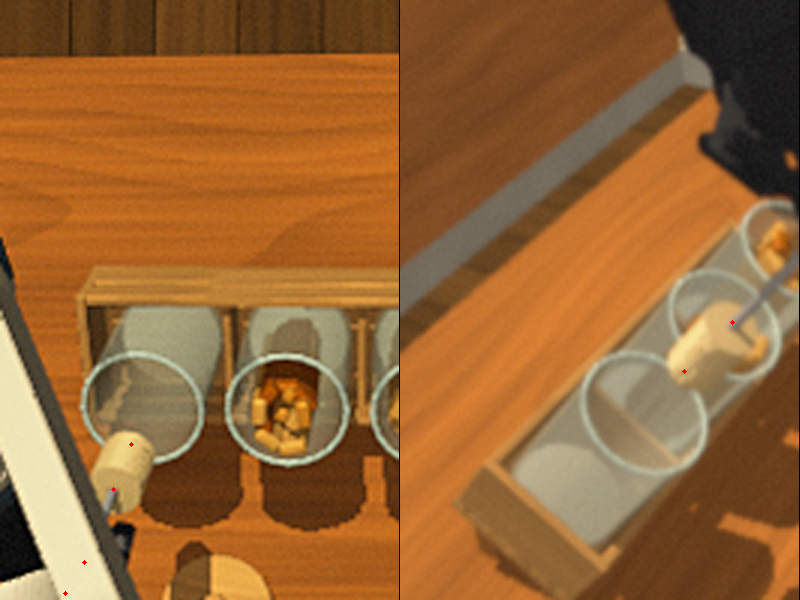

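The picture shows the head just outside the empty jar's mouth, with the predicted axis points on it (top (243,207), side (284,203)), so the bend estimate holds. Next I insert.

send_rows --moves '[[[0.0126, -0.0002, -0.0156, 0, 0, 0, -1], [0.0126, -0.0002, -0.0156, 0, 0, 0, -1], [0.0115, -0.0002, -0.0164, 0, 0, 0, -1], [0.0115, -0.0002, -0.0164, 0, 0, 0, -1], [0.0115, -0.0002, -0.0164, 0, 0, 0, -1], [0.0115, -0.0002, -0.0164, 0, 0, 0, -1], [0.0115, -0.0002, -0.0164, 0, 0, 0, -1], [0.0115, -0.0002, -0.0164, 0, 0, 0, -1], [0.0115, -0.0002, -0.0164, 0, 0, 0, -1], [0.0057, -0.0001, -0.0082, 0, 0, 0, -1]]]'

```text
clock: 7.1
eef_pos: [533.4, 240.6, 238.0]
tcp_rot: [3.036, 0.374, -0.121]
contact_force: [-0.5, 0.6, -1.3]
opening: 0.186
grasp_force: 98.6
```

```bash
cat > st.py <<'E'
from plan import *
s=sense();t,h=tip_now();print("tip",t.round(1),"dir",h.round(4),"F jar",Rj.inv().apply(s["contact_force"]).round(2),"T jar",Rj.inv().apply(s["wrist_torque"]).round(3),"grip",s["opening"].round(3),s["clock"])
E
python3 st.py;python3 -c "
from plan import *
print(Rj.as_matrix().round(4).tolist(),sense()['qpos'])"
```

```text
[[0.819, 0.016, -0.5735], [-0.0131, 0.9999, 0.0092], [0.5736, 0.0, 0.8192]] [0.37630495 0.50606157 1.47644912 0.08085592 1.53936646 2.02974968]Traceback (most recent call last):
  File "st.py", line 2, in <module>
    s=sense();t,h=tip_now();print("tip",t.round(1),"dir",h.round(4),"F jar",Rj.inv().apply(s["contact_force"]).round(2),"T jar",Rj.inv().apply(s["wrist_torque"]).round(3),"grip",s["opening"].round(3),s["clock"])
                                                                                                                                                                                  ^^^^^^^^^^^^^^^^^^
AttributeError: 'float' object has no attribute 'round'
```

send_rows --moves '[[[0.0036, 0.006, -0.0047, 0, 0, 0, -1], [0.0036, 0.006, -0.0047, 0, 0, 0, -1], [0.0036, 0.006, -0.0047, 0, 0, 0, -1], [0, 0, 0, 0, 0, 0, -1]]]'

```text
clock: 7.5
eef_pos: [543.6, 259.9, 225.9]
tcp_rot: [3.037, 0.373, -0.119]
contact_force: [-0.8, 0.0, -1.3]
opening: 0.188
grasp_force: 98.6
```

```bash
sed -i 's/s\["opening"\].round(3)/round(float(s["opening"]),3)/' st.py; python3 st.py
```

```text
tip [   4.6   14.4 -147.5] dir [ 0.0049 -0.008  -1.    ] F jar [-1.44  0.02 -0.58] T jar [ 0.03  -0.225  0.008] grip 0.188 7.5
```

send_rows --moves '[[[0.0018, 0.0025, -0.0024, 0, 0, 0, -1], [0.0018, 0.0025, -0.0024, 0, 0, 0, -1], [0.0006, 0, -0.0008, 0, 0, 0, -1], [0, 0, 0, 0, 0, 0, -1]]]'

```text
clock: 7.9
eef_pos: [547.6, 263.8, 220.7]
tcp_rot: [3.037, 0.373, -0.12]
contact_force: [-0.5, 0.3, 1.4]
opening: 0.19
grasp_force: 98.7
```

```bash
python3 st.py
```

```text
tip [   4.7   18.2 -154. ] dir [ 0.0045 -0.0088 -1.    ] F jar [0.44 0.28 1.43] T jar [ 0.033 -0.011  0.022] grip 0.19 7.9
```

send_rows --moves '[[[0.0005, 0.002, -0.0008, 0, 0, 0, -1], [0, 0.002, 0, 0, 0, 0, -1], [0, 0.002, 0, 0, 0, 0, -1], [0, 0, 0, 0, 0, 0, -1]]]'

```text
clock: 8.3
eef_pos: [548.1, 270.0, 219.8]
tcp_rot: [3.037, 0.373, -0.12]
contact_force: [-2.1, -1.1, 0.8]
opening: 0.184
grasp_force: 98.9
```

```bash
python3 st.py
```

```text
tip [   4.6   24.3 -154.9] dir [ 0.0046 -0.0089 -1.    ] F jar [-1.28 -1.09  1.84] T jar [-0.424  0.207  0.156] grip 0.184 8.3
```

send_rows --moves '[[[0, 0.0005, 0, 0, 0, 0, -1], [-0.0057, 0.0001, 0.0082, 0, 0, 0, -1], [-0.0057, 0.0001, 0.0082, 0, 0, 0, -1]]]'

```text
clock: 8.6
eef_pos: [536.6, 270.8, 236.5]
tcp_rot: [3.038, 0.373, -0.12]
contact_force: [0.6, 0.4, -1.2]
opening: 0.189
grasp_force: 98.5
```

```bash
python3 st.py
```

```text
tip [   4.8   25.1 -134.8] dir [ 0.0051 -0.0084 -1.    ] F jar [-0.15  0.39 -1.3 ] T jar [ 0.001 -0.245 -0.037] grip 0.189 8.6
```

send_rows --moves '[[[0.005, -0.0001, -0.0072, 0, 0, 0, -1], [0.005, -0.0001, -0.0072, 0, 0, 0, -1], [0, 0.0006, 0, 0, 0, 0, -1], [0, 0.0006, 0, 0, 0, 0, -1], [0, 0, 0, 0, 0, 0, -1]]]'

```text
clock: 9.1
eef_pos: [546.9, 271.6, 221.5]
tcp_rot: [3.037, 0.373, -0.121]
contact_force: [-0.1, -0.2, -0.7]
opening: 0.185
grasp_force: 98.7
```

```bash
python3 st.py
```

```text
tip [   4.4   25.9 -152.9] dir [ 0.0045 -0.009  -0.9999] F jar [-0.5  -0.17 -0.5 ] T jar [-0.037 -0.2   -0.01 ] grip 0.185 9.1
```

send_rows --moves '[[[0, 0.0007, 0, 0, 0, 0, -1], [0, 0.0007, 0, 0, 0, 0, -1], [0, 0, 0, 0, 0, 0, -1]]]'

```text
clock: 9.4
eef_pos: [546.8, 272.8, 221.7]
tcp_rot: [3.036, 0.373, -0.12]
contact_force: [0.2, -2.0, -1.6]
opening: 0.187
grasp_force: 98.6
```

```bash
python3 st.py
```

```text
tip [   4.6   27.1 -152.6] dir [ 0.0048 -0.0092 -0.9999] F jar [-0.75 -2.01 -1.48] T jar [-0.251 -0.237  0.128] grip 0.187 9.4
```

send_rows --moves '[[[0.001, 0.0002, -0.0014, 0, 0, 0, -1], [0, 0.0003, 0, 0, 0, 0, -1], [0, 0, 0, 0, 0, 0, -1]]]'

```text
clock: 9.7
eef_pos: [547.7, 273.2, 220.4]
tcp_rot: [3.036, 0.373, -0.121]
contact_force: [-2.0, -2.6, 1.2]
opening: 0.19
grasp_force: 98.8
```

```bash
python3 st.py
```

```text
tip [   4.5   27.5 -154.2] dir [ 0.0044 -0.0092 -0.9999] F jar [-0.94 -2.64  2.12] T jar [-0.589  0.148  0.374] grip 0.19 9.7
```

send_rows --moves '[[[-0.0046, 0.0001, 0.0066, 0, 0, 0, -1], [-0.0057, 0.0001, 0.0082, 0, 0, 0, -1], [0, 0, 0, 0, 0, 0, -1]]]'

```text
clock: 10.0
eef_pos: [537.1, 273.8, 236.7]
tcp_rot: [3.037, 0.372, -0.12]
contact_force: [-1.9, -3.7, -0.2]
opening: 0.188
grasp_force: 98.6
```

```bash
python3 st.py
```

```text
tip [   5.5   28.  -134.8] dir [ 0.0057 -0.0084 -0.9999] F jar [-1.6  -3.77  0.91] T jar [-0.658  0.125  0.409] grip 0.188 10.0
```

send_rows --moves '[[[-0.0057, 0, 0.0082, 0, 0, 0, -1], [-0.0057, 0, 0.0082, 0, 0, 0, -1], [-0.0057, 0, 0.0082, 0, 0, 0, -1]]]'

```text
clock: 10.3
eef_pos: [520.0, 273.7, 260.6]
tcp_rot: [3.037, 0.373, -0.12]
contact_force: [0.6, -2.1, -2.1]
opening: 0.189
grasp_force: 98.5
```

```bash
python3 st.py
```

```text
tip [   5.    27.7 -105.4] dir [ 0.0052 -0.0086 -0.9999] F jar [-0.69 -2.07 -2.14] T jar [-0.426 -0.404  0.242] grip 0.189 10.3
```

send_rows --moves '[[[-0.0057, 0.0002, 0.0082, 0, 0, 0, -1], [-0.0057, 0.0002, 0.0082, 0, 0, 0, -1], [-0.0057, 0.0002, 0.0082, 0, 0, 0, -1]]]'

```text
clock: 10.6
eef_pos: [502.9, 274.3, 285.2]
tcp_rot: [3.037, 0.373, -0.12]
contact_force: [0.6, -1.4, -2.3]
opening: 0.19
grasp_force: 98.5
```

```bash
python3 st.py
```

```text
tip [  5.1  27.9 -75.4] dir [ 0.0051 -0.0088 -0.9999] F jar [-0.82 -1.41 -2.27] T jar [-0.462 -0.397  0.353] grip 0.19 10.6
```

send_rows --moves '[[[-0.0057, 0.0002, 0.0082, 0, 0, 0, -1], [-0.0057, 0.0002, 0.0082, 0, 0, 0, -1], [-0.0057, 0.0002, 0.0082, 0, 0, 0, -1]]]'

```text
clock: 10.9
eef_pos: [485.7, 275.0, 309.7]
tcp_rot: [3.037, 0.373, -0.12]
contact_force: [0.3, -1.3, -1.9]
opening: 0.186
grasp_force: 98.5
```

```bash
python3 st.py
```

```text
tip [  5.   28.4 -45.5] dir [ 0.0048 -0.0085 -1.    ] F jar [-0.78 -1.28 -1.76] T jar [-0.376 -0.393  0.174] grip 0.186 10.9
```

send_rows --moves '[[[-0.0057, 0.0003, 0.0082, 0, 0, 0, -1], [-0.0057, 0.0003, 0.0082, 0, 0, 0, -1]]]'

```text
clock: 11.1
eef_pos: [474.3, 275.6, 326.1]
tcp_rot: [3.037, 0.373, -0.12]
contact_force: [0.3, -1.4, -1.4]
opening: 0.191
grasp_force: 98.5
```

```bash
python3 st.py
```

```text
tip [  5.1  28.9 -25.5] dir [ 0.0049 -0.0085 -1.    ] F jar [-0.53 -1.44 -1.29] T jar [-0.336 -0.305  0.144] grip 0.191 11.1
```

send_rows --moves '[[[-0.0057, 0.0003, 0.0082, 0, 0, 0, -1], [0, 0, 0, 0, 0, 0, -1]]]'

```text
clock: 11.3
eef_pos: [468.7, 276.1, 335.1]
tcp_rot: [3.038, 0.372, -0.12]
contact_force: [-0.6, -1.3, -1.1]
opening: 0.187
grasp_force: 98.6
```

```bash
python3 st.py
```

```text
tip [  5.8  29.4 -14.9] dir [ 0.0058 -0.0078 -1.    ] F jar [-1.14 -1.28 -0.56] T jar [-0.403 -0.081  0.208] grip 0.187 11.3
```

send_rows --moves '[[[-0.004, -0.0095, -0.0028, 0, 0, 0, -1], [-0.0062, -0.0095, -0.0043, 0, 0, 0, -1], [-0.0062, -0.0095, -0.0043, 0, 0, 0, -1], [0.0123, -0.0003, -0.0176, 0, 0, 0, -1], [0.0123, -0.0003, -0.0176, 0, 0, 0, -1], [0.0123, -0.0003, -0.0176, 0, 0, 0, -1], [0.0123, -0.0003, -0.0176, 0, 0, 0, -1], [0.0123, -0.0003, -0.0176, 0, 0, 0, -1], [0.0115, -0.0003, -0.0164, 0, 0, 0, -1], [0, 0, 0, 0, 0, 0, -1]]]'

```text
clock: 12.3
eef_pos: [525.2, 244.1, 214.9]
tcp_rot: [3.035, 0.376, -0.122]
contact_force: [-0.4, -0.2, -0.9]
opening: 0.187
grasp_force: 98.6
```

```bash
python3 st.py
```

```text
tip [ -17.3   -2.3 -146. ] dir [ 0.0013 -0.0106 -0.9999] F jar [-0.86 -0.23 -0.54] T jar [ 0.018 -0.214 -0.015] grip 0.187 12.3
```

send_rows --moves '[[[0.002, 0.0012, -0.0028, 0, 0, 0, -1], [0.002, 0.0013, -0.0028, 0, 0, 0, -1], [-0.0021, 0, -0.0014, 0, 0, 0, -1], [-0.0021, 0, -0.0014, 0, 0, 0, -1], [0, 0, 0, 0, 0, 0, -1]]]'

```text
clock: 12.8
eef_pos: [525.0, 248.0, 209.6]
tcp_rot: [3.037, 0.373, -0.12]
contact_force: [0.2, 0.9, -1.4]
opening: 0.184
grasp_force: 98.6
```

```bash
python3 st.py
```

```text
tip [ -19.9    2.1 -150.3] dir [ 0.0048 -0.0086 -1.    ] F jar [-0.68  0.91 -1.28] T jar [ 0.095 -0.215 -0.041] grip 0.184 12.8
```

send_rows --moves '[[[-0.0016, -0.0005, -0.0011, 0, 0, 0, -1], [-0.0016, -0.0005, -0.0011, 0, 0, 0, -1], [0.0014, 0, -0.002, 0, 0, 0, -1], [0, 0, 0, 0, 0, 0, -1]]]'

```text
clock: 13.2
eef_pos: [523.6, 246.9, 205.0]
tcp_rot: [3.037, 0.373, -0.12]
contact_force: [-1.1, 0.0, -0.3]
opening: 0.185
grasp_force: 98.6
```

```bash
python3 st.py
```

```text
tip [ -23.8    0.9 -153.3] dir [ 0.0043 -0.0089 -1.    ] F jar [-1.11  0.02  0.36] T jar [ 0.025 -0.091 -0.052] grip 0.185 13.2
```

send_rows --moves '[[[-0.0008, 0, -0.0006, 0, 0, 0, -1], [-0.0008, 0, -0.0006, 0, 0, 0, -1], [0, 0, 0, 0, 0, 0, -1]]]'

```text
clock: 13.5
eef_pos: [522.3, 247.0, 204.1]
tcp_rot: [3.037, 0.372, -0.12]
contact_force: [-0.1, 0.0, 1.4]
opening: 0.188
grasp_force: 98.6
```

```bash
python3 st.py
```

```text
tip [ -25.1    1.  -153.2] dir [ 0.0054 -0.0086 -0.9999] F jar [0.74 0.02 1.22] T jar [-0.009 -0.283  0.057] grip 0.188 13.5
```

send_rows --moves '[[[-0.0006, 0, -0.0004, 0, 0, 0, -1], [0, 0, 0, 0, 0, 0, -1]]]'

```text
clock: 13.7
eef_pos: [521.7, 247.0, 203.7]
tcp_rot: [3.037, 0.372, -0.12]
contact_force: [0.1, 0.0, 2.7]
opening: 0.185
grasp_force: 98.7
```

```bash
python3 st.py
```

```text
tip [ -25.8    1.  -153.2] dir [ 0.0055 -0.0086 -0.9999] F jar [1.66 0.03 2.12] T jar [-0.036 -0.315  0.043] grip 0.185 13.7
```

send_rows --moves '[[[0.0001, 0, -0.0006, 0, 0, 0, -1], [-0.0046, 0.0001, 0.0066, 0, 0, 0, -1], [-0.0057, 0.0001, 0.0082, 0, 0, 0, -1]]]'

```text
clock: 14.0
eef_pos: [511.3, 247.1, 217.8]
tcp_rot: [3.037, 0.373, -0.121]
contact_force: [1.7, -0.4, -1.9]
opening: 0.184
grasp_force: 98.7
```

```bash
python3 st.py
```

```text
tip [ -26.3    0.8 -135.7] dir [ 0.0052 -0.009  -0.9999] F jar [ 0.35 -0.4  -2.55] T jar [ 0.065 -0.898  0.009] grip 0.184 14.0
```

send_rows --moves '[[[-0.0058, 0.0001, 0.0081, 0, 0, 0, -1], [-0.0058, 0.0001, 0.0081, 0, 0, 0, -1], [-0.0058, 0.0001, 0.0081, 0, 0, 0, -1]]]'

```text
clock: 14.3
eef_pos: [493.5, 247.5, 243.0]
tcp_rot: [3.037, 0.372, -0.12]
contact_force: [2.6, -0.0, -1.5]
opening: 0.187
grasp_force: 98.7
```

```bash
python3 st.py
```

```text
tip [ -26.4    1.1 -104.8] dir [ 0.0055 -0.0085 -0.9999] F jar [ 1.32  0.   -2.7 ] T jar [ 0.088 -0.966 -0.012] grip 0.187 14.3
```

send_rows --moves '[[[-0.0057, 0.0001, 0.0081, 0, 0, 0, -1], [-0.0058, 0.0001, 0.0082, 0, 0, 0, -1], [-0.0057, 0.0001, 0.0082, 0, 0, 0, -1]]]'

```text
clock: 14.6
eef_pos: [476.3, 247.8, 267.3]
tcp_rot: [3.037, 0.373, -0.12]
contact_force: [3.6, 0.9, -0.7]
opening: 0.186
grasp_force: 98.6
```

```bash
python3 st.py
```

```text
tip [-26.6   1.  -75.1] dir [ 0.0051 -0.0087 -0.9999] F jar [ 2.53  0.97 -2.65] T jar [-0.015 -1.012  0.027] grip 0.186 14.6
```

send_rows --moves '[[[-0.0057, 0.0001, 0.0082, 0, 0, 0, -1], [-0.0057, 0.0001, 0.0082, 0, 0, 0, -1], [-0.0057, 0.0001, 0.0082, 0, 0, 0, -1]]]'

```text
clock: 14.9
eef_pos: [459.0, 248.0, 291.8]
tcp_rot: [3.037, 0.373, -0.12]
contact_force: [1.9, -0.3, -1.4]
opening: 0.189
grasp_force: 98.7
```

```bash
python3 st.py
```

```text
tip [-26.8   1.  -45.1] dir [ 0.0045 -0.0088 -1.    ] F jar [ 0.78 -0.31 -2.29] T jar [ 0.101 -0.771 -0.033] grip 0.189 14.9
```

send_rows --moves '[[[-0.0059, 0.0001, 0.0081, 0, 0, 0, -1], [-0.0059, 0.0001, 0.0081, 0, 0, 0, -1]]]'

```text
clock: 15.1
eef_pos: [447.2, 248.2, 308.0]
tcp_rot: [3.037, 0.373, -0.12]
contact_force: [1.4, -0.0, -1.2]
opening: 0.191
grasp_force: 98.7
```

```bash
python3 st.py
```

```text
tip [-27.3   1.  -25.1] dir [ 0.0044 -0.0088 -1.    ] F jar [ 0.45  0.   -1.84] T jar [ 0.054 -0.806 -0.005] grip 0.191 15.1
```

send_rows --moves '[[[-0.0059, 0.0001, 0.0081, 0, 0, 0, -1], [0, 0, 0, 0, 0, 0, -1]]]'

```text
clock: 15.3
eef_pos: [441.4, 248.5, 316.8]
tcp_rot: [3.038, 0.372, -0.12]
contact_force: [0.5, -0.5, 0.0]
opening: 0.188
grasp_force: 98.8
```

```bash
python3 st.py
```

```text
tip [-26.8   1.4 -14.5] dir [ 0.0055 -0.0081 -1.    ] F jar [ 0.45 -0.45 -0.26] T jar [ 0.091 -0.475  0.06 ] grip 0.188 15.3
```

send_rows --moves '[[[0.0074, -0.005, 0.0052, 0, 0, 0, -1], [0.0074, -0.005, 0.0052, 0, 0, 0, -1], [0.0074, -0.005, 0.0052, 0, 0, 0, -1], [0.0123, -0.0003, -0.0176, 0, 0, 0, -1], [0.0123, -0.0003, -0.0176, 0, 0, 0, -1], [0.0123, -0.0003, -0.0176, 0, 0, 0, -1], [0.0123, -0.0003, -0.0176, 0, 0, 0, -1], [0.0123, -0.0003, -0.0176, 0, 0, 0, -1], [0.0123, -0.0003, -0.0176, 0, 0, 0, -1], [0, 0, 0, 0, 0, 0, -1]]]'

```text
clock: 16.3
eef_pos: [538.5, 230.5, 222.8]
tcp_rot: [3.035, 0.376, -0.122]
contact_force: [-0.5, -0.3, -0.7]
opening: 0.186
grasp_force: 98.6
```

```bash
python3 st.py
```

```text
tip [  -1.7  -15.7 -147.3] dir [ 0.0014 -0.0107 -0.9999] F jar [-0.8  -0.3  -0.35] T jar [ 0.028 -0.205 -0.086] grip 0.186 16.3
```

send_rows --moves '[[[0.0016, -0.002, -0.0023, 0, 0, 0, -1], [0.0016, -0.002, -0.0023, 0, 0, 0, -1], [0, -0.002, 0, 0, 0, 0, -1], [0, -0.002, 0, 0, 0, 0, -1], [0, 0, 0, 0, 0, 0, -1]]]'

```text
clock: 16.8
eef_pos: [541.1, 223.4, 221.4]
tcp_rot: [3.037, 0.372, -0.12]
contact_force: [-0.8, 0.1, -0.8]
opening: 0.189
grasp_force: 98.6
```

```bash
python3 st.py
```

```text
tip [   0.6  -22.4 -150.1] dir [ 0.0055 -0.0087 -0.9999] F jar [-1.13  0.07 -0.17] T jar [ 0.051 -0.248 -0.014] grip 0.189 16.8
```

Go to the floor (3.5 mm) and 2 mm on to the right.

send_rows --moves '[[[0.001, -0.001, -0.0015, 0, 0, 0, -1], [0.001, -0.001, -0.0015, 0, 0, 0, -1], [0, 0, 0, 0, 0, 0, -1]]]'

```text
clock: 17.1
eef_pos: [543.0, 221.7, 217.9]
tcp_rot: [3.037, 0.373, -0.12]
contact_force: [-1.0, 0.8, 0.2]
opening: 0.188
grasp_force: 98.8
```

```bash
python3 st.py
```

```text
tip [-1.000e-01 -2.400e+01 -1.541e+02] dir [ 0.0044 -0.0085 -1.    ] F jar [-0.7   0.77  0.79] T jar [ 0.257 -0.055 -0.145] grip 0.188 17.1
```

send_rows --moves '[[[0, -0.0008, 0, 0, 0, 0, -1], [0, 0, 0, 0, 0, 0, -1]]]'

```text
clock: 17.3
eef_pos: [543.1, 220.9, 218.0]
tcp_rot: [3.037, 0.373, -0.12]
contact_force: [-0.7, 1.7, 1.0]
opening: 0.188
grasp_force: 98.8
```

```bash
python3 st.py
```

```text
tip [   0.   -24.7 -154. ] dir [ 0.0047 -0.0084 -1.    ] F jar [0.01 1.66 1.24] T jar [ 0.336  0.079 -0.241] grip 0.188 17.3
```

send_rows --moves '[[[0, -0.0005, 0, 0, 0, 0, -1], [0, 0, 0, 0, 0, 0, -1]]]'

```text
clock: 17.5
eef_pos: [543.0, 220.5, 218.0]
tcp_rot: [3.037, 0.373, -0.12]
contact_force: [-1.2, 3.2, 2.4]
opening: 0.185
grasp_force: 98.9
```

```bash
python3 st.py
```

```text
tip [   0.   -25.1 -154. ] dir [ 0.0047 -0.0084 -1.    ] F jar [0.33 3.15 2.72] T jar [ 0.555  0.148 -0.301] grip 0.185 17.5
```

send_rows --moves '[[[-0.0057, 0.0001, 0.0082, 0, 0, 0, -1], [-0.0057, 0.0001, 0.0082, 0, 0, 0, -1]]]'

```text
clock: 17.7
eef_pos: [531.5, 220.5, 234.5]
tcp_rot: [3.037, 0.373, -0.12]
contact_force: [0.4, 0.8, -1.6]
opening: 0.188
grasp_force: 98.6
```

```bash
python3 st.py
```

```text
tip [ 1.000e-01 -2.540e+01 -1.339e+02] dir [ 0.0049 -0.0088 -0.9999] F jar [-0.6   0.77 -1.48] T jar [ 0.546 -0.368 -0.249] grip 0.188 17.7
```

send_rows --moves '[[[-0.0057, 0.0001, 0.0082, 0, 0, 0, -1], [-0.0057, 0.0001, 0.0082, 0, 0, 0, -1], [-0.0057, 0.0001, 0.0082, 0, 0, 0, -1]]]'

```text
clock: 18.0
eef_pos: [514.2, 220.8, 259.8]
tcp_rot: [3.037, 0.372, -0.12]
contact_force: [0.5, 2.5, -1.4]
opening: 0.192
grasp_force: 98.5
```

```bash
python3 st.py
```

```text
tip [   0.5  -25.3 -103.2] dir [ 0.0055 -0.0086 -0.9999] F jar [-0.44  2.5  -1.39] T jar [ 0.582 -0.345 -0.261] grip 0.192 18.0
```

send_rows --moves '[[[-0.0057, 0.0001, 0.0082, 0, 0, 0, -1], [-0.0057, 0.0002, 0.0082, 0, 0, 0, -1], [-0.0057, 0.0001, 0.0082, 0, 0, 0, -1]]]'

```text
clock: 18.3
eef_pos: [497.0, 221.2, 284.2]
tcp_rot: [3.037, 0.373, -0.12]
contact_force: [1.5, 1.7, -1.7]
opening: 0.191
grasp_force: 98.5
```

```bash
python3 st.py
```

```text
tip [  0.4 -25.2 -73.4] dir [ 0.005  -0.0087 -0.9999] F jar [ 0.2   1.74 -2.22] T jar [ 0.558 -0.366 -0.249] grip 0.191 18.3
```

send_rows --moves '[[[-0.0057, 0.0001, 0.0082, 0, 0, 0, -1], [-0.0057, 0.0001, 0.0082, 0, 0, 0, -1], [-0.0057, 0.0001, 0.0082, 0, 0, 0, -1]]]'

```text
clock: 18.6
eef_pos: [480.0, 221.5, 308.7]
tcp_rot: [3.037, 0.373, -0.12]
contact_force: [1.2, 1.7, -2.9]
opening: 0.187
grasp_force: 98.5
```

```bash
python3 st.py
```

```text
tip [  0.4 -25.3 -43.5] dir [ 0.0048 -0.0088 -0.9999] F jar [-0.69  1.75 -3.02] T jar [ 0.572 -0.335 -0.28 ] grip 0.187 18.6
```

send_rows --moves '[[[-0.0057, 0.0001, 0.0082, 0, 0, 0, -1], [-0.0057, 0.0001, 0.0082, 0, 0, 0, -1]]]'

```text
clock: 18.8
eef_pos: [468.6, 221.7, 325.1]
tcp_rot: [3.037, 0.373, -0.12]
contact_force: [1.1, 2.0, -2.3]
opening: 0.189
grasp_force: 98.5
```

```bash
python3 st.py
```

```text
tip [  0.5 -25.2 -23.5] dir [ 0.0049 -0.0087 -0.9999] F jar [-0.47  1.99 -2.5 ] T jar [ 0.522 -0.413 -0.308] grip 0.189 18.8
```

send_rows --moves '[[[-0.0057, 0.0001, 0.0082, 0, 0, 0, -1], [0, 0, 0, 0, 0, 0, -1]]]'

```text
clock: 19.0
eef_pos: [462.8, 221.9, 334.1]
tcp_rot: [3.038, 0.372, -0.12]
contact_force: [-1.4, 1.7, -0.7]
opening: 0.187
grasp_force: 98.7
```

```bash
python3 st.py
```

```text
tip [  1.1 -25.  -12.9] dir [ 0.0057 -0.0082 -1.    ] F jar [-1.54  1.66  0.25] T jar [ 0.488 -0.067 -0.254] grip 0.187 19.0
```

send_rows --moves '[[[0, 0.008, 0, 0, 0, 0, -1], [-0.003, 0.012, 0.005, 0, 0, 0, -1], [-0.0115, 0.005, 0.0164, 0, 0, 0, -1], [-0.0172, 0, 0.0246, 0, 0, 0, -1], [-0.0172, 0, 0.0246, 0, 0, 0, -1], [-0.0115, 0, 0.0164, 0, 0, 0, -1], [0, -0.02, 0.01, 0, 0, 0, -1], [0, -0.035, 0, 0, 0, 0, -1], [0, -0.04, 0, 0, 0, 0, -1], [0, -0.04, 0, 0, 0, 0, -1]]]'

```text
clock: 20.0
eef_pos: [402.3, 110.8, 430.3]
tcp_rot: [3.037, 0.372, -0.119]
contact_force: [1.3, 0.2, -1.9]
opening: 0.189
grasp_force: 98.6
```

```bash
cat > place.py <<'E'
from plan import *
# same place as grasped: tool pose at grasp
def go(h,n): delta(pg+[0,0,h],Rg,n)
E
python3 -c "
from place import *
go(150,20);go(60,1);print(sense()['qpos'])";python3 st.py
```

```text
total [ 0.0945 -0.4063 -0.2399] [-0.0738 -0.987  -0.1035] per row 20 [ 0.00472 -0.02032 -0.01199] [-0.0037 -0.0494 -0.0052]
total [ 0.0945 -0.4063 -0.3299] [-0.0738 -0.987  -0.1035] per row 1 [ 0.09448 -0.40634 -0.32989] [-0.0738 -0.987  -0.1035]
[0.24176212 0.10262839 1.60860374 0.03099553 1.81534059 1.9136372 ]
tip [   8.1 -137.    99.6] dir [ 0.0053 -0.0081 -1.    ] F jar [ 0.02  0.23 -2.28] T jar [ 0.022 -0.232  0.009] grip 0.189 20.0
```

send_rows --moves '[[[0, -0.04, 0, 0, 0, 0, -1], [0, -0.04, 0, 0, 0, 0, -1], [0, -0.04, 0, 0, 0, 0, -1], [0, -0.04, 0, 0, 0, 0, -1], [0, -0.04, 0, 0, -0.03, 0, -1], [0.005, -0.04, 0, -0.005, -0.06, -0.01, -1], [0.01, -0.04, 0, -0.01, -0.08, -0.01, -1], [0.01, -0.04, -0.01, -0.01, -0.08, -0.01, -1], [0.01, -0.04, -0.01, -0.01, -0.08, -0.01, -1], [0.01, -0.03, -0.01, -0.005, -0.08, -0.01, -1]]]'

```text
clock: 21.0
eef_pos: [448.0, -279.9, 400.2]
tcp_rot: [3.055, -0.043, -0.169]
contact_force: [0.2, 0.5, -1.4]
opening: 0.191
grasp_force: 98.7
```

```bash
python3 -c "
from place import *
go(150,12);print(sense()['qpos'])"
```

```text
total [ 0.0488 -0.0156 -0.2098] [-0.0373 -0.5738 -0.0473] per row 12 [ 0.00407 -0.0013  -0.01749] [-0.0031 -0.0478 -0.0039]
[-0.52028273  0.04703345  1.68488282 -0.06848109  1.34042663  1.23450619]
```

send_rows --moves '[[[0.0041, -0.0013, -0.0175, -0.003, -0.048, -0.004, -1], [0.0041, -0.0013, -0.0175, -0.003, -0.048, -0.004, -1], [0.0041, -0.0013, -0.0175, -0.003, -0.048, -0.004, -1], [0.0041, -0.0013, -0.0175, -0.003, -0.048, -0.004, -1], [0.0041, -0.0013, -0.0175, -0.003, -0.048, -0.004, -1], [0.0041, -0.0013, -0.0175, -0.003, -0.048, -0.004, -1], [0.0041, -0.0013, -0.0175, -0.003, -0.048, -0.004, -1], [0.0041, -0.0013, -0.0175, -0.003, -0.048, -0.004, -1], [0.0041, -0.0013, -0.0175, -0.003, -0.048, -0.004, -1], [0.0041, -0.0013, -0.0175, -0.003, -0.048, -0.004, -1]]]'

```text
clock: 22.0
eef_pos: [489.0, -290.8, 224.6]
tcp_rot: [3.123, -0.517, -0.227]
contact_force: [0.7, 0.6, -2.3]
opening: 0.187
grasp_force: 98.7
```

```bash
python3 -c "
from place import *
go(60,10);print(sense()['qpos'])"
```

```text
total [ 0.0078 -0.0047 -0.1242] [-0.0081 -0.0957 -0.0095] per row 10 [ 0.00078 -0.00047 -0.01242] [-0.0008 -0.0096 -0.0009]
[-0.64406074  0.11107761  2.12431868  0.42812489  0.4560787   0.81591982]
```

send_rows --moves '[[[0.0008, -0.0005, -0.0124, -0.001, -0.0096, -0.001, -1], [0.0008, -0.0005, -0.0124, -0.001, -0.0096, -0.001, -1], [0.0008, -0.0005, -0.0124, -0.001, -0.0096, -0.001, -1], [0.0008, -0.0005, -0.0124, -0.001, -0.0096, -0.001, -1], [0.0008, -0.0005, -0.0124, -0.001, -0.0096, -0.001, -1], [0.0008, -0.0005, -0.0124, -0.001, -0.0096, -0.001, -1], [0.0008, -0.0005, -0.0124, -0.001, -0.0096, -0.001, -1], [0.0008, -0.0005, -0.0124, -0.001, -0.0096, -0.001, -1], [0.0008, -0.0005, -0.0124, 0, -0.0096, -0.001, -1], [0, 0, 0, 0, 0, 0, -1]]]'

```text
clock: 23.0
eef_pos: [496.0, -295.0, 112.0]
tcp_rot: [3.14, -0.6, -0.246]
contact_force: [-0.0, 0.3, -1.0]
opening: 0.191
grasp_force: 98.6
```

```bash
python3 - <<'E'
from place import *
from look import *
go(10,6);print(sense()['qpos'])
p,R=cur();Rb=R*Rtb;print((p+R.apply(ptb)).round(1),Rb.as_matrix()[:,0].round(3),Rb.as_matrix()[:,1].round(3))
fs={n:grab_frame(n) for n in("top","side")}
out=np.zeros((520,800,3),np.uint8)
out[:,:360]=cv2.resize(fs["top"]["img"][130:260,410:500,::-1],None,fx=4,fy=4)
b=cv2.resize(fs["side"]["img"][110:190,310:420,::-1],None,fx=4,fy=4);out[:320,360:]=b
cv2.imwrite("pics/p1.png",out)
E
```

```text
total [ 0.0008 -0.0005 -0.0616] [-0.0025 -0.0115  0.    ] per row 6 [ 1.400e-04 -9.000e-05 -1.027e-02] [-0.0004 -0.0019  0.    ]
[-0.66958773  0.33924875  2.23803005  1.54644238  0.23256819 -0.33119027]
[ 501.7 -296.4  104.5] [ 0.97  -0.243  0.023] [ 0.244  0.97  -0.   ]
```

View pics/p1.png

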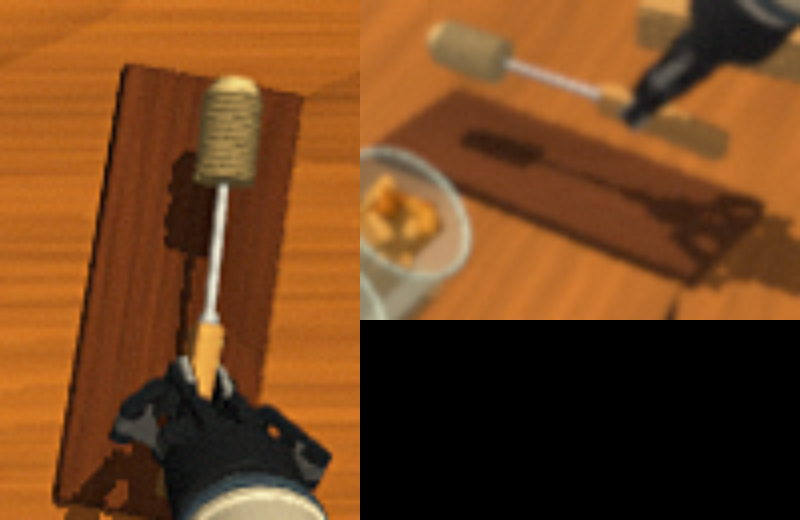

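The picture shows the brush level above the board, unchanged in the grip, so I lower it.

send_rows --moves '[[[0, 0, -0.012, 0, -0.002, 0, -1], [0, 0, -0.012, 0, -0.002, 0, -1], [0.0004, -0.0002, -0.012, -0.001, -0.002, 0, -1], [0.0004, -0.0003, -0.012, -0.001, -0.002, 0, -1], [0, 0, -0.009, 0, -0.002, 0, -1], [0, 0, -0.006, 0, -0.0015, 0, -1], [0, 0, -0.002, 0, 0, 0, -1], [0, 0, 0, 0, 0, 0, -1]]]'

```text
clock: 23.9
eef_pos: [497.5, -296.2, 48.7]
tcp_rot: [3.139, -0.614, -0.244]
contact_force: [0.2, 0.2, -0.5]
opening: 0.191
grasp_force: 98.6
```

```bash
python3 -c "
from place import *
go(0,1);s=sense();print(s['contact_force'],s['wrist_torque'])"
```

```text
total [-0.0007  0.0007 -0.0083] [ 0.0015  0.0013 -0.001 ] per row 1 [-0.00068  0.00071 -0.00826] [ 0.0015  0.0013 -0.001 ]
[ 0.15921179  0.19930614 -0.54450084] [ 0.07759159  0.3814047  -0.01663546]
```

send_rows --moves '[[[0, 0, -0.002, 0, 0, 0, -1], [0, 0, -0.002, 0, 0, 0, -1], [0, 0, -0.002, 0, 0, 0, -1], [0, 0, 0, 0, 0, 0, -1]]]'

```text
clock: 24.3
eef_pos: [496.9, -296.2, 41.9]
tcp_rot: [3.138, -0.613, -0.245]
contact_force: [-0.0, 0.3, -1.3]
opening: 0.187
grasp_force: 98.6
```

send_rows --moves '[[[0, 0, -0.001, 0, 0, 0, -1], [0, 0, 0, 0, 0, 0, -1]]]'

```text
clock: 24.5
eef_pos: [497.0, -296.2, 41.0]
tcp_rot: [3.138, -0.613, -0.245]
contact_force: [-0.6, 0.4, 0.1]
opening: 0.185
grasp_force: 98.5
```

```bash
python3 -c "
from place import *
go(0,1);s=sense();print(s['contact_force'],s['wrist_torque'])"
```

```text
total [-0.0002  0.0007 -0.0006] [ 0.0016  0.0006 -0.0005] per row 1 [-0.00019  0.00072 -0.00063] [ 0.0016  0.0006 -0.0005]
[-0.63475323  0.37092334  0.08434542] [ 0.04360777  0.28544933 -0.04853931]
```

send_rows --moves '[[[0, 0, -0.0006, 0, 0, 0, -1], [0, 0, 0, 0, 0, 0, -1]]]'

```text
clock: 24.7
eef_pos: [497.1, -296.3, 40.7]
tcp_rot: [3.138, -0.613, -0.244]
contact_force: [-2.0, 0.5, 3.8]
opening: 0.187
grasp_force: 99.3
```

```bash
python3 -c "
from place import *
go(0,1);s=sense();print(s['contact_force'],s['wrist_torque'])"
```

```text
total [-0.0003  0.0008 -0.0003] [ 0.0018  0.001  -0.0004] per row 1 [-0.00028  0.00075 -0.00029] [ 0.0018  0.001  -0.0004]
[-1.97114996  0.46779181  3.76430276] [ 0.08816212  0.21662402 -0.01218347]
```

send_rows --moves '[[[0, 0, 0, 0, 0, 0, -0.7], [0, 0, 0, 0, 0, 0, -0.6], [0, 0, 0, 0, 0, 0, -0.5], [0, 0, 0, 0, 0, 0, -0.4], [0, 0, 0, 0, 0, 0, -0.2], [0, 0, 0, 0, 0, 0, 0], [0, 0, 0, 0, 0, 0, 0.1], [0, 0, 0, 0, 0, 0, 0.1]]]' --grip_force 20

```text
clock: 25.5
eef_pos: [496.9, -296.2, 40.4]
tcp_rot: [3.138, -0.613, -0.245]
contact_force: [-0.1, -0.7, 0.4]
opening: 0.549
grasp_force: 0.0
```

send_rows --moves '[[[-0.003, 0.0007, 0.0045, 0, 0, 0, 0.1], [-0.006, 0.0014, 0.009, 0, 0, 0, 0.1], [-0.008, 0.002, 0.0125, 0, 0, 0, 0.1], [-0.008, 0.002, 0.0125, 0, 0, 0, 0.1], [-0.008, 0.002, 0.0125, 0, 0, 0, 0.1], [-0.008, 0.002, 0.0125, 0, 0, 0, 0.1], [-0.01, 0, 0.02, 0, 0, 0, 0.1], [-0.02, 0, 0.03, 0, 0, 0, 0.1], [-0.02, 0, 0.03, 0, 0, 0, 0.1], [0, 0, 0, 0, 0, 0, 0.1]]]'

```text
clock: 26.5
eef_pos: [414.4, -286.6, 175.7]
tcp_rot: [3.136, -0.619, -0.241]
contact_force: [-0.6, 1.0, 0.7]
opening: 0.55
grasp_force: 0.0
```

```bash
python3 - <<'E'
from look import *
fs={n:grab_frame(n) for n in("top","side")};print(sense()["clock"],sense()["eef_pos"])
out=np.zeros((520,800,3),np.uint8)
out[:,:360]=cv2.resize(fs["top"]["img"][140:270,410:500,::-1],None,fx=4,fy=4)
b=cv2.resize(fs["side"]["img"][110:190,310:420,::-1],None,fx=4,fy=4);out[:320,360:]=b
out[320:,360:680]=fs["top"]["img"][130:330,100:420,::-1]
cv2.imwrite("pics/p2.png",out)
E
```

```text
26.6 [ 415.62655057 -286.36643716  173.92360938]
```

View pics/p2.png

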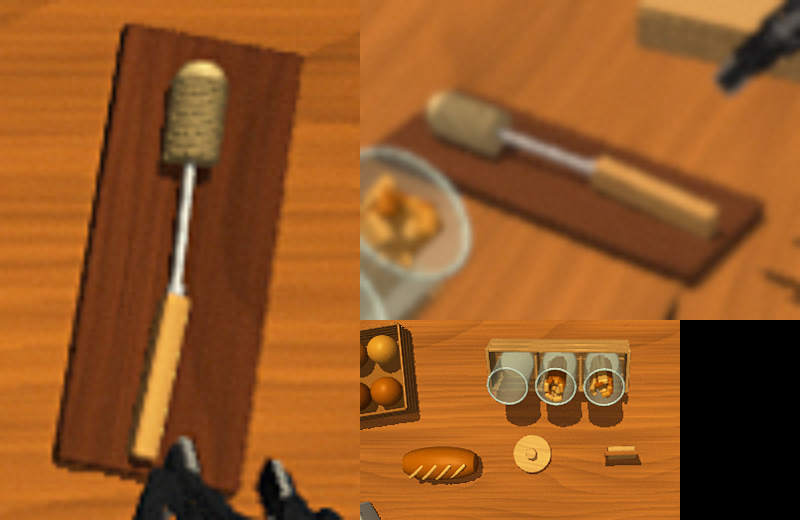

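The picture shows the brush lying flat on the board at its old place, the gripper clear, and the lid, loaf and slate unmoved.

```bash
python3 -c "
from rig import sign_off
print(sign_off())"
```

```text
the job is handed in; nothing more can be done
None
```

I brushed the empty jar in three full strokes (left, low side, right) with light contact of about 1–4 N and laid the brush flat on its board again; the job was handed in at 26.6 s, and no verdict came back.

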